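# Work a batten in behind the bench dog

### The arm

A 7-joint arm with a two-finger parallel gripper is mounted at the origin on a cart in front of the work surface, level with it; the furniture and walls round the work are solid. World frame = base frame: x ahead of the robot, y to its left, z up, the work surface at z = 0. Lengths are in m, angles in rad, forces in N, time in s.
With the tool pointing down it reaches from about 0.425 to 0.95 m from the base axis. Payload 4.7 kg.
Tool frame: the origin (TCP) lies at the very end of the fingers, on their centre line; the grasp point (between the pads) lies 19 mm behind it; z points along the fingers, y is the line along which they close (so a half turn about z gives the same grasp; the last joint's range is limited). The gripper opens to 87 mm and grips with 3 to 60 N. Pads are 19 mm wide; open, the fingers measure 117 mm over their backs; the gripper's body (75 mm by 190 mm) begins 51 mm behind the grasp point.
Start: joints at [-1.131, 0.469, -0.049, 1.532, 0.024, 1.141, -0.082], TCP at [0.305, 0.602, 0.223] pointing down, gripper open.
Joint ranges: [-2.59, 2.59], [-0.33, 1.99], [-1.39, 1.29], [0.1, 2.45], [-1.04, 4.18], [0.21, 1.99], [-2.66, 2.66]. Speed limits (rad/s): [2.57, 2.57, 3.14, 3.14, 3.14, 3.14, 3.14].

### API

Orientations are given as a rotation vector (axis times angle).
In Python, from bench import monitor, get_image, get_calibration, robot gives the robot as it stands.
- The arm moves only by the tool play_rows, never from a script. Its argument "series" is a list of rows, each a list of 7 numbers: the shift along the tool's x, y, z in cm, then the turn, a rotation vector about the tool's x, y, z in rad, then the gripper command: -1 is fully open, 1 is shut, values between are in proportion. A call has 1 to 10 rows; each row is the pose to reach, as a shift and turn from the pose commanded when the call began, along the tool's axes at that moment; what a row does not reach only later rows make up. A row lasts 1/10 s, in which the tool goes at most 50 mm and 8.59 degrees, less where a joint would pass 70% of its speed; a pose out of reach is approached as far as the arm can. A call with a gripper value outside its range is refused whole. The fingers move at their own pace and stop on an object; the grip force is fixed at half the most. Time passes only in rows, so rows that repeat a pose let the fingers close. It gives the time, the measured TCP pose, the force, the opening and the grip force at its end, in the units of the state.
- monitor.sense(): the state, without advancing time (a new reading comes with each control period).
- get_image(name): name is "side" or "top"; returns (picture, depth): 384x512x3 uint8, red, green, blue; 384x512 float32, m along the optical axis (not along the pixel's ray), 0 where there is no reading.
- get_calibration(name): a dict with "camera_matrix" (3x3 intrinsics, pixels), "distortion" ([k1, k2, p1, p2, k3] as OpenCV has them; the pictures are not rectified), "rvec" (rotation vector, rad) and "tvec" (3), from world to camera coordinates, as OpenCV has them. Camera axes: x right, y down, z forward; pixel columns grow to the right and rows downward; lengths in m; the calibration is good to about 2 mm. A picture is of the moment at which its call begins. get_calibration takes no time and is no camera call.
- robot.finish_job(): hands the job in; it is judged then, once.
The state is a dict: "time": time; "qpos": joint angles; "qd": joint speeds; "joint_efforts": joint torques, N m; "tool_pos": TCP position; "orientation": TCP orientation; "wrist_force": force on the tool from outside, world axes, zero at the start; "wrist_torque": the same for the moment, N m; "width": finger opening in m; "grip_force": force on a finger pad.
Only numpy, scipy, OpenCV 4.12 (cv2) and the standard library are available. Lean on these libraries where they do the work, as an engineer would, in place of code of your own. Each camera call takes 0.05 s, during which the arm holds its last target. There are 200 camera calls.

### The job

Push the wooden batten with the fingertips into the plywood bay so that it lies inside, behind the steel bench dog, with its whole long side up against the back board. It does not fit in straight: work the end on the dog's side in behind the dog first, then swing the other end in. Do not pick the batten up or tip it, leave the sanding block, the jar and the pliers where they are, and back away at the end.

Things in the scene. Friction and masses are not known exactly. Their poses are not given: they have to be found in the camera images.
- bay: U-shaped plywood bay fixed to the bench, open towards the robot, no floor. Origin: on the bench, middle of the back board's front face. x points away from the robot into the back board, y to the left along it, z up. Inside: 320 mm long (y -160 to +160), 80 mm deep (x -80 to 0); boards 18 mm thick, 36 mm high. Its place and yaw vary.
- dog (a point): foot of the bench dog's axis: a fixed upright round steel post 24 mm in diameter and 60 mm high, standing at the right part of the bay's mouth, always at x -85 mm, y -90 mm in the bay's frame. 73 mm is free between it and the back board, 238 mm between it and the left cheek.
- batten: loose pale wooden batten, 260 long, 38 wide, 26 mm high, about 0.22 kg, lying flat in front of the bay, left of the dog. Origin: centre of its underside. y runs along its length, to the left at the start (within 15 degrees of the bay's y), x across it away from the robot, z up. Against the back board its centre is at x -19 mm in the bay's frame.
- sanding_block: loose sanding block 64 x 96 x 24 mm, right of the work, to be left alone; origin: centre of its underside
- jar: loose clear jar with a red lid, 62 mm in diameter, 86 mm high, right of the bay, to be left alone; origin: centre of its underside
- pliers: loose red-handled pliers 172 x 57 x 13 mm, lying flat left of the bay, to be left alone; origin: centre of their underside

How it is judged:
By the outcome, as a careful person would: the job done as asked, in the order asked, and still so for the second after the job is handed in, with the robot touching nothing.
It also fails if it takes over 72 s, if anything falls off the work surface, if the arm or the gripper's body presses on something with over 40 N, if the wrist force passes 120 N, or if a joint passes its speed limit or range.

## Working session

There is one attempt and no reset: what is moved stays moved. The work goes in short steps, Python scripts to look and compute and a tool call to move; the robot and the scene stay as the last step left them, time stands still between calls to the robot, and variables do not carry over. Pictures are saved under pics/ and viewed, at most 10 in all, crops included, and the job is handed in when it is done.

Besides the shell and the picture viewer there is one more tool, called after "Call:" in YAML: its name, and indented under it one key for each argument. play_rows: Moves the arm, as the interface text tells. Its arguments: {"type":"object","properties":{"series":{"type":"array","items":{"type":"array","items":{"type":"number"}}}},"required":["series"]}

```bash
mkdir -p pics
cat > h.py <<'E'
import numpy as np, cv2
from bench import monitor, get_image, get_calibration, robot
def cal(n):
    c=get_calibration(n); return np.array(c["camera_matrix"],float),np.array(c["distortion"],float),cv2.Rodrigues(np.array(c["rvec"],float))[0],np.array(c["tvec"],float).ravel()
def ray(n,px,z):
    K,D,R,t=cal(n); px=np.array(px,float).reshape(-1,1,2)
    u=cv2.undistortPoints(px,K,D)[:,0]; d=np.c_[u,np.ones(len(u))]@R; o=-R.T@t
    return o+d*((z-o[2])/d[:,2])[:,None]
def cloud(n,depth):
    K,D,R,t=cal(n); h,w=depth.shape; v,u=np.mgrid[:h,:w]
    p=cv2.undistortPoints(np.c_[u.ravel(),v.ravel()].astype(float).reshape(-1,1,2),K,D)[:,0]
    P=np.c_[p,np.ones(len(p))]*depth.reshape(-1,1)
    return ((P-t)@R).reshape(h,w,3)
def snap(n,f):
    im,d=get_image(n); cv2.imwrite('pics/'+f,im[:,:,::-1]); return im,d
E
python3 - <<'E'
from h import *
for n in("top","side"):
    im,d=snap(n,n+'0.png'); K,D,R,t=cal(n); print(n,-R.T@t,K[0,0])
    np.save(n+'0.npy',d)
s=monitor.sense(); print(s)
E
```

```text
top [0.49996958 0.00456197 1.2637099 ] 371.4533067944329
side [-0.40906285  0.07992435  1.69091271] 483.1672330315624
{'time': 0.1, 'qpos': array([-1.13087645,  0.46937678, -0.04860064,  1.53355312,  0.02409306,
        1.14099916, -0.08230679]), 'qd': array([ 7.02381327e-04, -3.18915536e-04,  6.06917220e-04, -2.91783885e-03,
        6.05160690e-04,  1.02287998e-03,  6.34154280e-05]), 'joint_efforts': array([ 6.10309180e-04, -5.09172606e+01, -8.14337237e-02, -2.36826289e+01,
       -6.15973631e-02,  3.45559639e-02,  6.38416986e-05]), 'tool_pos': array([0.30473113, 0.60170484, 0.22160264]), 'orientation': array([-7.29575221e-01, -3.05533566e+00,  2.69279583e-03]), 'wrist_force': array([ 0.79322908, -0.96573216,  0.56416719]), 'wrist_torque': array([-0.00466508,  0.00572864, -0.02728814]), 'grip_force': 0.0, 'width': 0.08663934055130959}
```

View pics/top0.png

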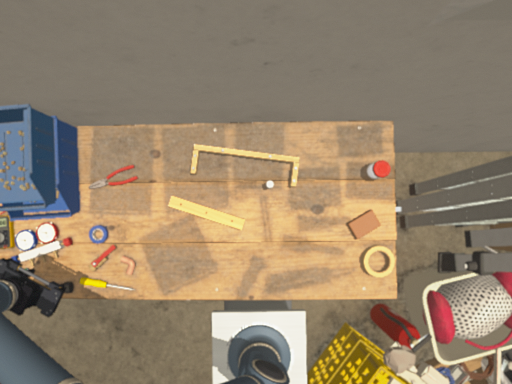

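View pics/side0.png

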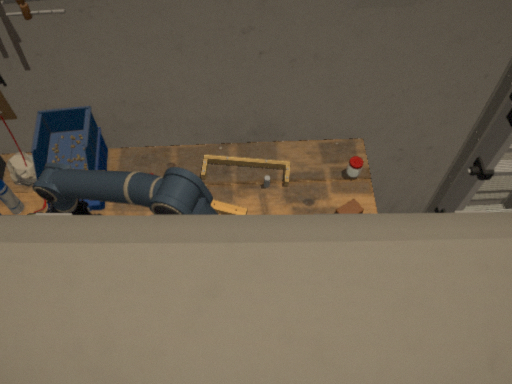

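The top view shows the bay from (192,147) to (298,185), with the dog at (270,184) and the batten from (170,203) to (243,223). The pliers are at (115,177), the jar at (378,170) and the block at (364,224). In the side view the arm partly covers the batten.

```bash
cat >> h.py <<'E'
def masks(im):
    hsv=cv2.cvtColor(im,cv2.COLOR_RGB2HSV)
    m=cv2.inRange(hsv,(15,50,175),(35,200,255))
    n,l,st,c=cv2.connectedComponentsWithStats(m)
    return l,st
def batten(im):
    l,st=masks(im); best=None
    for i in range(1,len(st)):
        x,y,w,h,a=st[i]
        if a>100 and 120<x+w/2<330 and 130<y+h/2<260: print('comp',st[i])
    return l,st
E
python3 - <<'E'
from h import *
im=cv2.imread('pics/top0.png')[:,:,::-1].copy(); l,st=batten(im)
d=np.load('top0.npy'); P=cloud('top',d)
for i in range(1,len(st)):
    x,y,w,h,a=st[i]
    if a>100 and 120<x+w/2<330 and 130<y+h/2<260:
        m=l==i; z=P[m][:,2]; print('z pct',np.percentile(z,[10,50,90]))
        c=max(cv2.findContours((m*255).astype(np.uint8),0,1)[0],key=len)
        zz=.026 if w<90 else .036
        W=ray('top',c.reshape(-1,2),zz)[:,:2].astype(np.float32)
        r=cv2.minAreaRect(W); print(zz,r, cv2.boxPoints(r))
# dog: high z
h=P[:,:,2]; 
m=np.zeros(h.shape,bool); m[172:198,258:284]=True
mm=m&(h>.045)&(h<.08); print('dog px',mm.sum(),np.argwhere(mm).mean(0),P[mm].mean(0))
big=cv2.resize(im[125:250,90:400],None,fx=2.5,fy=2.5,interpolation=cv2.INTER_CUBIC); cv2.imwrite('pics/topc.png',big[:,:,::-1])
E
```

```text
comp [   14   121   383   179 42296]
comp [250 163  22  16 116]
z pct [-0.00549141 -0.00214124  0.00209493]
0.036 ((0.49369245767593384, 0.1787833273410797), (1.2857415676116943, 0.5911886692047119), 89.47860717773438) [[ 0.19226031 -0.46137094]
 [ 0.7834245  -0.46675068]
 [ 0.7951246   0.8189376 ]
 [ 0.20396042  0.82431734]]
z pct [-0.00522953 -0.00235437  0.00070574]
0.026 ((0.627140462398529, -0.011082403361797333), (0.047784872353076935, 0.06983431428670883), 17.486492156982422) [[ 0.5938602   0.01504193]
 [ 0.61484414 -0.05156519]
 [ 0.6604207  -0.03720674]
 [ 0.6394368   0.02940038]]
dog px 41 [183.73170732 269.7804878 ] [ 0.57695088 -0.04544485  0.05720202]
```

View pics/topc.png

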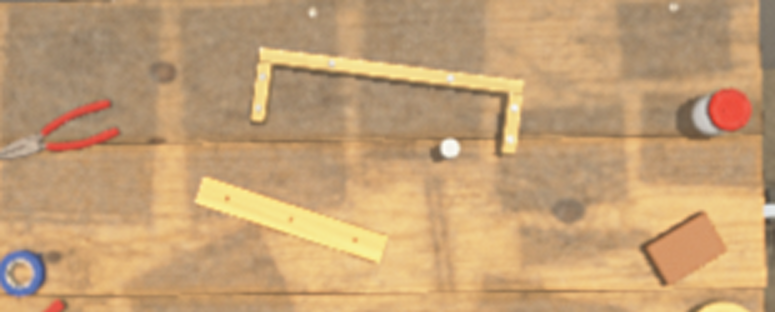

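```bash
cat > m.py <<'E'
from h import *
def find(im,d,n='top'):
    P=cloud(n,d); z=cv2.medianBlur(P[:,:,2].astype(np.float32),3)
    hsv=cv2.cvtColor(im,cv2.COLOR_RGB2HSV)
    m=(((z>.013)&(z<.045)&(hsv[:,:,2]>150))|((hsv[:,:,2]>222)&(hsv[:,:,1]>70)&(z>.006))).astype(np.uint8)
    m[:120]=0;m[260:]=0;m[:,:130]=0;m[:,320:]=0
    N,l,st,c=cv2.connectedComponentsWithStats(m)
    out=[]
    for i in range(1,N):
        if st[i][4]<60: continue
        c=max(cv2.findContours((l==i).astype(np.uint8),0,1)[0],key=len)
        out.append((st[i],np.median(P[l==i][:,2]),l==i,c.reshape(-1,2)))
    return out
def rect(c,z,n='top'):
    r=cv2.minAreaRect(ray(n,c,z)[:,:2].astype(np.float32)); return r
E
python3 - <<'E'
from m import *
im=cv2.imread('pics/top0.png')[:,:,::-1].copy();d=np.load('top0.npy')
for st,z,m,c in find(im,d):
    print(st,z); r=rect(c,.036 if z>.031 else .026); print(r,cv2.boxPoints(r).tolist())
    yx=np.argwhere(m); W=ray('top',yx[:,::-1],.036 if z>.031 else .026)[:,:2]; print('mean',W.mean(0))
E
```

```text
[190 144 110  42 927] 0.033343740219499055
((0.6434667110443115, 0.036467790603637695), (0.3553239405155182, 0.09838159382343292), 81.9278793334961) [[0.5698160529136658, -0.13252657651901245], [0.6672229170799255, -0.1463412642478943], [0.7171173691749573, 0.20546215772628784], [0.6197105050086975, 0.21927684545516968]]
mean [0.66725027 0.03432335]
[168 196  77  34 895] 0.023683914884574518
((0.4877603054046631, 0.16755440831184387), (0.25919613242149353, 0.038301147520542145), 71.14398193359375) [[0.4277525544166565, 0.05110069364309311], [0.4639982283115387, 0.03872209042310715], [0.5477680563926697, 0.28400811553001404], [0.5115224123001099, 0.29638671875]]
mean [0.48753656 0.16712898]
```

```bash
cat > g.py <<'E'
from m import *
from scipy.spatial.transform import Rotation as Ro
B0=np.array([.6744,.0321]); BY=np.radians(-8.07); X=np.array([np.cos(BY),np.sin(BY)]); Y=np.array([-X[1],X[0]])
def w2b(p): p=np.asarray(p)[...,:2]-B0; return np.stack([p@X,p@Y],-1)
def b2w(xb,yb): return B0+xb*X+yb*Y
def to(xb,yb,z,th):
    """bay-frame target (mm, deg) -> tool-axes delta in cm, rad from the measured pose"""
    s=monitor.sense(); R=Ro.from_rotvec(s['orientation']); p=np.r_[b2w(xb/1e3,yb/1e3),z/1e3]
    a=BY+np.radians(th); ty=np.array([-np.sin(a),np.cos(a),0]); tz=np.array([0,0,-1.]); T=Ro.from_matrix(np.c_[np.cross(ty,tz),ty,tz])
    print('to',(xb,yb,z,th),'cm',np.round(R.inv().apply(p-s['tool_pos'])*100,2),'rot',np.round((R.inv()*T).as_rotvec(),3))
def me():
    s=monitor.sense(); ty=Ro.from_rotvec(s['orientation']).as_matrix()[:,1]
    print('t',s['time'],'tcp bay mm',np.round(w2b(s['tool_pos'])*1e3,1),'z',round(s['tool_pos'][2]*1e3,1),'th',round(np.degrees(np.arctan2(-ty[0],ty[1])-BY),1),'F',np.round(s['wrist_force'],1),'w',round(s['width'],4))
def bat(save=None):
    im,d=get_image('top')
    if save: cv2.imwrite('pics/'+save,cv2.resize(im[125:265,130:330],None,fx=3.5,fy=3.5)[:,:,::-1])
    for st,z,m,c in find(im,d):
        zz=.036 if z>.031 else .026; (cx,cy),(w,h),a=rect(c,zz)
        if w<h: a+=90
        print('obj area',st[4],'z',round(float(z),3),'bay mm',np.round(w2b([cx,cy])*1e3,1),'size',round(w,3),round(h,3),'th',round((a%180)-90-np.degrees(BY),1))
E
python3 -c "
from g import *
me(); bat(); to(-245,103,120,-10.8)"
```

```text
t 0.1 tcp bay mm [-446.   512.1] z 221.6 th -18.8 F [ 0.8 -1.   0.6] w 0.0866
obj area 934 z 0.033 bay mm [-31.6  -0. ] size 0.355 0.099 th -0.2
obj area 896 z 0.024 bay mm [-203.6  107.9] size 0.259 0.039 th -10.8
to (-245, 103, 120, -10.8) cm [-32.2  -32.24  10.22] rot [-0.001 -0.    -0.14 ]
```

Call:
play_rows:
  series:
    - [-32.2,-32.2,10.2,0,0,-0.14,-1]
    - [-32.2,-32.2,10.2,0,0,-0.14,-1]
    - [-32.2,-32.2,10.2,0,0,-0.14,-1]
    - [-32.2,-32.2,10.2,0,0,-0.14,-1]
    - [-32.2,-32.2,10.2,0,0,-0.14,-1]
    - [-32.2,-32.2,10.2,0,0,-0.14,-1]
    - [-32.2,-32.2,10.2,0,0,-0.14,-1]
    - [-32.2,-32.2,10.2,0,0,-0.14,-1]
    - [-32.2,-32.2,10.2,0,0,-0.14,-1]
    - [-32.2,-32.2,10.2,0,0,-0.14,-1]

```text
time: 1.15
tool_pos: [0.4471, 0.1635, 0.1195]
orientation: [-0.525, -3.096, 0.005]
wrist_force: [-0.1, 0.2, -0.7]
width: 0.0869
grip_force: 0.0
```

Call:
play_rows:
  series:
    - [0,0,0,0,0,0,-1]
    - [0,0,0,0,0,0,-1]
    - [0,0,0,0,0,0,-1]

```text
time: 1.45
tool_pos: [0.4464, 0.1714, 0.1208]
orientation: [0.51, 3.1, 0.002]
wrist_force: [0.2, 0.4, -0.1]
width: 0.087
grip_force: 0.0
```

```bash
python3 -c "
from g import *
me(); to(-247,103,8,-10.8)"
```

```text
t 1.45 tcp bay mm [-245.3  105.9] z 120.8 th -10.6 F [ 0.2  0.4 -0.1] w 0.087
to (-247, 103, 8, -10.8) cm [ 0.12 -0.33 11.28] rot [ 0.001 -0.     0.003]
```

Call:
play_rows:
  series:
    - [0.1,-0.3,4,0,0,0,-1]
    - [0.1,-0.3,7,0,0,0,-1]
    - [0.1,-0.3,10,0,0,0,-1]
    - [0.1,-0.3,11.3,0,0,0,-1]
    - [0.1,-0.3,11.3,0,0,0,-1]
    - [0.1,-0.3,11.3,0,0,0,-1]

```text
time: 2.05
tool_pos: [0.4449, 0.1684, 0.0079]
orientation: [0.511, 3.1, 0.001]
wrist_force: [-0.7, -0.1, 0.3]
width: 0.0873
grip_force: 0.0
```

```bash
python3 -c "
from g import *
me()
for f in (0.25,.5,.75,1): to(-247+f*97,103-f*13,8,-10.8+f*36)"
```

```text
t 2.05 tcp bay mm [-246.4  102.7] z 7.9 th -10.6 F [-0.7 -0.1  0.3] w 0.0873
to (-222.75, 99.75, 8, -1.8000000000000007) cm [-2.38  0.15 -0.01] rot [ 0.001  0.    -0.154]
to (-198.5, 96.5, 8, 7.199999999999999) cm [-4.82  0.27 -0.01] rot [ 0.001  0.    -0.311]
to (-174.25, 93.25, 8, 16.2) cm [-7.27  0.4  -0.01] rot [ 0.001  0.    -0.469]
to (-150, 90, 8, 25.2) cm [-9.71  0.53 -0.01] rot [ 0.001  0.    -0.626]
```

Call:
play_rows:
  series:
    - [-0.6,0,0,0,0,0,-1]
    - [-1.1,0.1,0,0,0,-0.03,-1]
    - [-1.6,0.1,0,0,0,-0.07,-1]
    - [-2.1,0.1,0,0,0,-0.11,-1]
    - [-2.6,0.2,0,0,0,-0.15,-1]
    - [-3.1,0.2,0,0,0,-0.18,-1]
    - [-3.6,0.2,0,0,0,-0.22,-1]
    - [-4.1,0.2,0,0,0,-0.26,-1]
    - [-4.6,0.3,0,0,0,-0.3,-1]
    - [-5,0.3,0,0,0,-0.33,-1]

```text
time: 3.05
tool_pos: [0.4937, 0.1535, 0.008]
orientation: [-0.005, 3.141, 0.001]
wrist_force: [-1.7, 0.9, 2.3]
width: 0.0869
grip_force: 0.9
```

```bash
python3 -c "
from g import *
bat();me()
for f in (.75,1): to(-247+f*97,103-f*13,8,-10.8+f*36)"
```

```text
obj area 934 z 0.034 bay mm [-31.  -0.] size 0.355 0.098 th 0.1
obj area 175 z 0.024 bay mm [-177.1  194.2] size 0.091 0.04 th 7.1
obj area 171 z 0.024 bay mm [-159.4   39.6] size 0.114 0.037 th 7.1
t 3.1 tcp bay mm [-195.    94.8] z 8.0 th 8.2 F [-0.2  0.1  0. ] w 0.0871
to (-174.25, 93.25, 8, 16.2) cm [-2.03 -0.45  0.  ] rot [ 0.     0.002 -0.139]
to (-150, 90, 8, 25.2) cm [-4.39 -1.12  0.01] rot [ 0.     0.002 -0.296]
```

Call:
play_rows:
  series:
    - [-0.5,-0.1,0,0,0,-0.03,-1]
    - [-1,-0.2,0,0,0,-0.07,-1]
    - [-1.5,-0.4,0,0,0,-0.1,-1]
    - [-2,-0.5,0,0,0,-0.14,-1]
    - [-2.5,-0.7,0,0,0,-0.17,-1]
    - [-3,-0.8,0,0,0,-0.2,-1]
    - [-3.5,-1,0,0,0,-0.23,-1]
    - [-3.9,-1.1,0,0,0,-0.26,-1]
    - [-4.3,-1.2,0,0,0,-0.29,-1]
    - [-4.3,-1.2,0,0,0,-0.29,-1]

```text
time: 4.1
tool_pos: [0.5371, 0.1415, 0.0076]
orientation: [-0.456, 3.107, 0.0]
wrist_force: [0.3, 0.3, -0.2]
width: 0.0872
grip_force: 0.0
```

```bash
python3 -c "
from g import *
bat('a.png');me()
to(-170,75,8,25);to(-170,75,100,25)"
```

```text
obj area 934 z 0.034 bay mm [-31.6  -0. ] size 0.355 0.099 th -0.2
obj area 101 z 0.024 bay mm [-92.4  29.1] size 0.039 0.076 th 25.6
obj area 108 z 0.024 bay mm [-175.9  216.7] size 0.042 0.033 th -76.0
t 4.15 tcp bay mm [-151.6   89.1] z 7.6 th 24.8 F [ 0.9 -0.2 -0.8] w 0.0874
to (-170, 75, 8, 25) cm [ 2.26 -0.51 -0.04] rot [ 0.     0.001 -0.004]
to (-170, 75, 100, 25) cm [ 2.25 -0.51 -9.24] rot [ 0.     0.001 -0.004]
```

View pics/a.png

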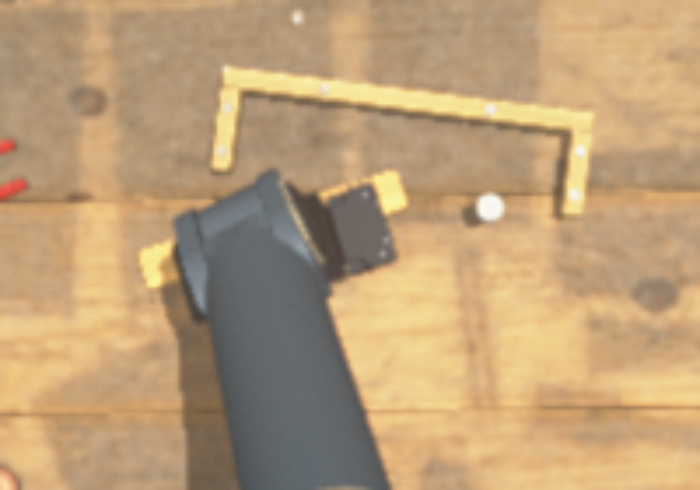

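The crop shows the batten at about 25°, with its right end at (395,190), just left of the dog at (490,208). I'm backing off and going round to its left end.

Call:
play_rows:
  series:
    - [1,0,0,0,0,0,-1]
    - [2,0,0,0,0,0,-1]
    - [2.5,0,-2,0,0,0,0]
    - [2.5,0,-6,0,0,0,1]
    - [2.5,0,-10,0,0,0,1]
    - [2.5,5,-10,0,0,0,1]
    - [2.5,10,-10,0,0,0,1]
    - [2.5,15,-10,0,0,0,1]
    - [2.5,20,-10,0,0,0,1]
    - [2.5,20,-10,0,0,0,1]

```text
time: 5.15
tool_pos: [0.4498, 0.3344, 0.108]
orientation: [0.476, -3.105, -0.009]
wrist_force: [-0.9, -0.8, -0.4]
width: 0.031
grip_force: 0.0
```

```bash
python3 -c "
from g import *
bat();me(); print(monitor.sense()['qpos'].round(2))
to(-195,255,100,-65);to(-195,255,100,115)"
```

```text
obj area 931 z 0.033 bay mm [-31.6  -0. ] size 0.355 0.099 th -0.2
obj area 898 z 0.024 bay mm [-130.3  112.8] size 0.039 0.26 th 24.7
t 5.2 tcp bay mm [-262.4  263.5] z 107.5 th 25.2 F [-0.5 -0.9  0.3] w 0.0267
[-0.55  0.42 -0.2   1.92  0.11  0.81  1.06]
to (-195, 255, 100, -65) cm [-5.73 -3.65  0.74] rot [ 1.000e-03 -2.000e-03  1.575e+00]
to (-195, 255, 100, 115) cm [-5.73 -3.65  0.74] rot [ 2.000e-03  1.000e-03 -1.567e+00]
```

Call:
play_rows:
  series:
    - [-3,-2,0,0,0,0.15,1]
    - [-5.7,-3.6,0,0,0,0.3,1]
    - [-5.7,-3.6,0,0,0,0.45,1]
    - [-5.7,-3.6,0,0,0,0.6,1]
    - [-5.7,-3.6,0,0,0,0.75,1]
    - [-5.7,-3.6,0,0,0,0.9,1]
    - [-5.7,-3.6,0,0,0,1.05,1]
    - [-5.7,-3.6,0,0,0,1.2,1]
    - [-5.7,-3.6,0,0,0,1.35,1]
    - [-5.7,-3.6,0,0,0,1.5,1]

```text
time: 6.2
tool_pos: [0.5195, 0.3055, 0.1074]
orientation: [1.796, 2.577, -0.002]
wrist_force: [0.0, -0.5, -0.5]
width: 0.0006
grip_force: 0.0
```

Call:
play_rows:
  series:
    - [0,0,0,0,0,0.075,1]
    - [0,0,0,0,0,0.075,1]
    - [0,0,0,0,0,0.075,1]

```text
time: 6.5
tool_pos: [0.5195, 0.3065, 0.1074]
orientation: [1.881, 2.516, -0.001]
wrist_force: [-0.4, -0.1, -0.1]
width: 0.0004
grip_force: 0.0
```

```bash
python3 -c "
from g import *
me(); print(monitor.sense()['qpos'].round(2))
to(-196,255,8,-65.3)"
```

```text
t 6.5 tcp bay mm [-191.9  250. ] z 107.4 th -65.5 F [-0.4 -0.1 -0.1] w 0.0004
[-0.76  0.48  0.2   1.83 -0.12  0.85 -0.2 ]
to (-196, 255, 8, -65.3) cm [ 0.63 -0.16  9.94] rot [-0.001  0.001 -0.003]
```

Call:
play_rows:
  series:
    - [0.6,-0.1,3,0,0,0,1]
    - [0.6,-0.1,6,0,0,0,1]
    - [0.6,-0.1,8.5,0,0,0,1]
    - [0.6,-0.1,9.9,0,0,0,1]
    - [0.6,-0.1,9.9,0,0,0,1]
    - [0,-0.1,9.9,0,0,0,1]
    - [-0.6,-0.1,9.9,0,0,0,1]
    - [-1.2,-0.1,9.9,0,0,0,1]

```text
time: 7.3
tool_pos: [0.5232, 0.2962, 0.0099]
orientation: [1.881, 2.515, 0.004]
wrist_force: [0.3, 1.7, 1.7]
width: 0.0005
grip_force: 1.0
```

Call:
play_rows:
  series:
    - [-0.5,0,0,0,0,0,1]
    - [-1,0,0,0,0,0,1]
    - [-1.5,0,0,0,0,0,1]
    - [-2,0,0,0,0,0,1]
    - [-2.5,0,0,0,0,0,1]
    - [-3,0,0,0,0,0,1]
    - [-3.5,0,0,0,0,0,1]
    - [-4,0,0,0,0,0,1]

```text
time: 8.1
tool_pos: [0.5335, 0.2574, 0.0085]
orientation: [-1.881, -2.516, 0.0]
wrist_force: [-0.1, 2.7, 2.0]
width: 0.0006
grip_force: 1.2
```

```bash
python3 -c "
from g import *
bat('b.png');me()"
```

```text
obj area 939 z 0.033 bay mm [-31.2   0.1] size 0.356 0.098 th -0.0
obj area 852 z 0.024 bay mm [-112.    68.2] size 0.04 0.249 th 24.2
t 8.15 tcp bay mm [-170.6  202.1] z 8.5 th -65.6 F [0.  2.  1.3] w 0.0006
```

View pics/b.png

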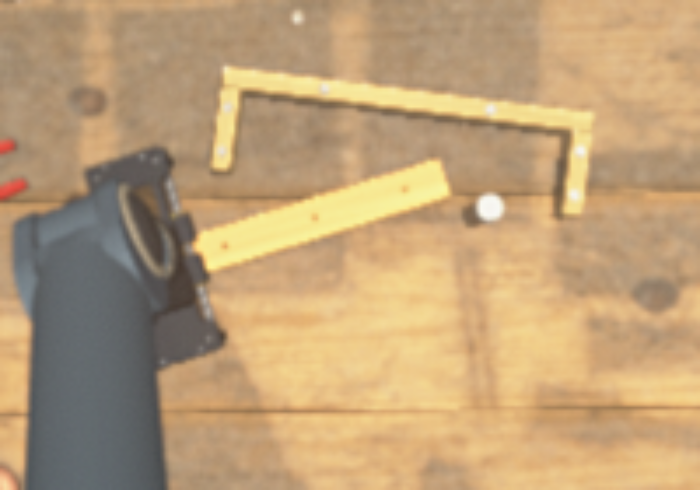

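The batten is sliding along its own axis. Its right end, at crop (445,180), is level with the dog at (490,208) and clear behind it. I'll keep pushing.

Call:
play_rows:
  series:
    - [-0.5,0,0,0,0,0,1]
    - [-1,0,0,0,0,0,1]
    - [-1.5,0,0,0,0,0,1]
    - [-2,0,0,0,0,0,1]
    - [-2.5,0,0,0,0,0,1]
    - [-3,0,0,0,0,0,1]
    - [-3.5,0,0,0,0,0,1]
    - [-4,0,0,0,0,0,1]
    - [-4.5,0,0,0,0,0,1]

```text
time: 9.05
tool_pos: [0.5462, 0.2141, 0.0084]
orientation: [-1.881, -2.516, 0.0]
wrist_force: [0.2, 2.3, 1.0]
width: 0.0005
grip_force: 0.6
```

```bash
python3 -c "
from g import *
bat();me()"
```

```text
obj area 916 z 0.033 bay mm [-31.2  -0. ] size 0.356 0.099 th -0.4
obj area 842 z 0.024 bay mm [-92.8  25.8] size 0.039 0.246 th 24.6
t 9.1 tcp bay mm [-151.9  160.9] z 8.4 th -65.6 F [-0.6 -0.5 -0.3] w 0.0008
```

Call:
play_rows:
  series:
    - [-0.5,0,0,0,0,0,1]
    - [-1,0,0,0,0,0,1]
    - [-1.5,0,0,0,0,0,1]
    - [-2,0,0,0,0,0,1]
    - [-2.5,0,0,0,0,0,1]
    - [-3,0,0,0,0,0,1]
    - [-3.5,0,0,0,0,0,1]
    - [-4,0,0,0,0,0,1]
    - [-4.3,0,0,0,0,0,1]

```text
time: 10.0
tool_pos: [0.5586, 0.1727, 0.0085]
orientation: [1.882, 2.516, -0.0]
wrist_force: [-0.5, 0.7, -0.9]
width: 0.0005
grip_force: 0.4
```

```bash
python3 -c "
from g import *
bat('c.png');me()"
```

```text
obj area 851 z 0.034 bay mm [-20.1  -1.2] size 0.36 0.098 th -4.3
obj area 830 z 0.024 bay mm [-74.6 -14.2] size 0.039 0.243 th 24.5
t 10.05 tcp bay mm [-134.2  122.6] z 8.6 th -65.5 F [-1.2 -0.1  1.2] w 0.0004
```

View pics/c.png

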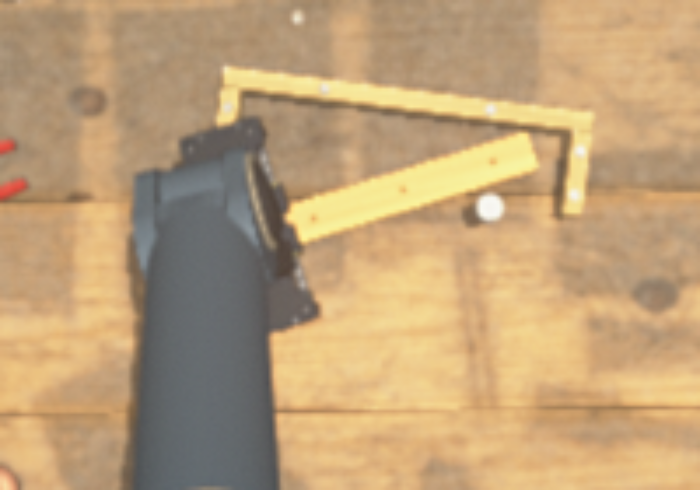

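The right end, at crop (540,160), is now behind and past the dog at (490,208). Next I back off, reopen and move behind the near side for the swing.

Call:
play_rows:
  series:
    - [1.5,0,0,0,0,0,1]
    - [3,0,0,0,0,0,1]
    - [3,0,-5,0,0,0,1]
    - [3,0,-9,0,0,-0.15,0]
    - [3,0,-10,0,0,-0.3,-1]
    - [3,0,-10,0,0,-0.45,-1]
    - [3,0,-10,0,0,-0.6,-1]
    - [3,0,-10,0,0,-0.75,-1]
    - [3,0,-10,0,0,-0.9,-1]
    - [3,0,-10,0,0,-1.05,-1]

```text
time: 11.05
tool_pos: [0.5491, 0.2045, 0.1086]
orientation: [-0.353, -3.122, -0.001]
wrist_force: [-0.7, 0.3, 0.1]
width: 0.0489
grip_force: 0.0
```

```bash
python3 -c "
from g import *
bat();me()
to(-135,17,100,24.5)"
```

```text
obj area 931 z 0.034 bay mm [-31.6  -0. ] size 0.355 0.099 th -0.2
obj area 799 z 0.024 bay mm [-75.7 -11.6] size 0.039 0.251 th 24.4
t 11.1 tcp bay mm [-148.2  152.9] z 108.7 th -4.6 F [ 0.5  0.2 -0.2] w 0.0524
to (-135, 17, 100, 24.5) cm [ -2.41 -13.44   0.86] rot [ 0.001 -0.    -0.508]
```

Call:
play_rows:
  series:
    - [-1,-4,0,0,0,-0.14,-1]
    - [-2,-8,0,0,0,-0.28,-1]
    - [-2.4,-12,0,0,0,-0.42,-1]
    - [-2.4,-13.4,0,0,0,-0.51,-1]
    - [-2.4,-13.4,0,0,0,-0.51,-1]
    - [-2.4,-13.4,0,0,0,-0.51,-1]
    - [-2.4,-13.4,0,0,0,-0.51,-1]

```text
time: 11.8
tool_pos: [0.5424, 0.0689, 0.1087]
orientation: [-0.435, 3.111, 0.002]
wrist_force: [-0.5, -0.4, -0.4]
width: 0.0873
grip_force: 0.0
```

```bash
python3 -c "
from g import *
me()
to(-137,16,8,24.5)"
```

```text
t 11.8 tcp bay mm [-135.9   17.9] z 108.7 th 24.0 F [-0.5 -0.4 -0.4] w 0.0873
to (-137, 16, 8, 24.5) cm [ 0.19 -0.14 10.07] rot [ 0.001  0.001 -0.009]
```

Call:
play_rows:
  series:
    - [0.2,-0.1,3,0,0,0,-1]
    - [0.2,-0.1,6,0,0,0,-1]
    - [0.2,-0.1,8.5,0,0,0,-1]
    - [0.2,-0.1,10,0,0,0,-1]
    - [0.2,-0.1,10,0,0,0,-1]
    - [0.2,-0.1,10,0,0,0,-1]

```text
time: 12.4
tool_pos: [0.5408, 0.0663, 0.0087]
orientation: [-0.435, 3.111, 0.001]
wrist_force: [0.8, -0.4, 0.7]
width: 0.0868
grip_force: 0.0
```

```bash
python3 -c "
from g import *
me()
to(-119,22,8,24);to(-101,31,8,18);to(-85,39,8,12);to(-66,45,8,6)"
```

```text
t 12.4 tcp bay mm [-137.1   15.1] z 8.7 th 24.0 F [ 0.8 -0.4  0.7] w 0.0868
to (-119, 22, 8, 24) cm [-1.93 -0.11  0.07] rot [ 0.  0. -0.]
to (-101, 31, 8, 18) cm [-3.94 -0.02  0.07] rot [0.001 0.    0.104]
to (-85, 39, 8, 12) cm [-5.73  0.06  0.07] rot [0.001 0.    0.209]
to (-66, 45, 8, 6) cm [-7.71 -0.16  0.07] rot [0.001 0.    0.314]
```

Call:
play_rows:
  series:
    - [-0.6,0,0,0,0,0,-1]
    - [-1.1,-0.1,0,0,0,0,-1]
    - [-1.6,-0.1,0,0,0,0,-1]
    - [-2,-0.1,0,0,0,0.01,-1]
    - [-2.4,-0.1,0,0,0,0.03,-1]
    - [-2.8,-0.1,0,0,0,0.05,-1]
    - [-3.2,0,0,0,0,0.07,-1]
    - [-3.6,0,0,0,0,0.09,-1]
    - [-3.9,0,0,0,0,0.1,-1]
    - [-3.9,0,0,0,0,0.1,-1]

```text
time: 13.4
tool_pos: [0.5789, 0.0757, 0.0085]
orientation: [-0.276, 3.128, 0.0]
wrist_force: [-0.9, -0.1, -0.8]
width: 0.0872
grip_force: 0.0
```

```bash
python3 -c "
from g import *
bat('d.png');me()
to(-85,39,8,12);to(-66,45,8,6);to(-53,48,8,1)"
```

```text
obj area 1205 z 0.033 bay mm [-31.6  -0. ] size 0.355 0.099 th -0.3
t 13.45 tcp bay mm [-100.8   29.7] z 8.5 th 18.2 F [ 0.1 -0.8 -0.3] w 0.0869
to (-85, 39, 8, 12) cm [-1.79  0.39  0.06] rot [0.    0.001 0.108]
to (-66, 45, 8, 6) cm [-3.78  0.37  0.06] rot [0.    0.001 0.212]
to (-53, 48, 8, 1) cm [-5.11  0.25  0.06] rot [0.    0.001 0.3  ]
```

View pics/d.png

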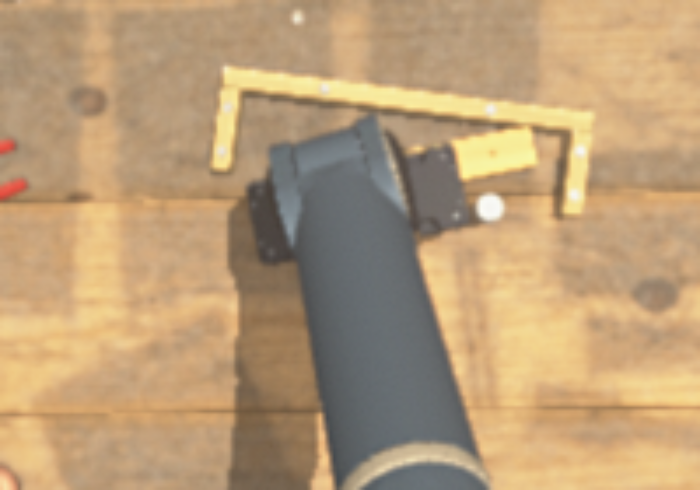

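The batten is swinging in. Its right end, at crop (535,148), is against the back board and behind the dog. The gripper body passes near the dog's top with about 18 mm of height to spare.

Call:
play_rows:
  series:
    - [-0.4,0.1,0,0,0,0.02,-1]
    - [-0.8,0.2,0,0,0,0.05,-1]
    - [-1.2,0.3,0,0,0,0.07,-1]
    - [-1.6,0.4,0,0,0,0.1,-1]
    - [-2,0.4,0,0,0,0.12,-1]
    - [-2.4,0.4,0,0,0,0.14,-1]
    - [-2.8,0.4,0,0,0,0.16,-1]
    - [-3.2,0.4,0,0,0,0.18,-1]
    - [-3.5,0.4,0,0,0,0.2,-1]
    - [-3.8,0.4,0,0,0,0.21,-1]

```text
time: 14.45
tool_pos: [0.6147, 0.086, 0.0085]
orientation: [-0.056, -3.14, 0.0]
wrist_force: [-3.3, -0.4, 1.6]
width: 0.0871
grip_force: 1.5
```

```bash
python3 -c "
from g import *
bat('e.png');me()
to(-57,47,8,3);to(-48,47,8,0)"
```

```text
obj area 278 z 0.033 bay mm [-10.9 153. ] size 0.07 0.13 th 51.2
obj area 769 z 0.032 bay mm [-31.1 -76.7] size 0.202 0.097 th -0.1
t 14.5 tcp bay mm [-66.3  45.2] z 8.5 th 6.0 F [-1.3  0.1 -1.4] w 0.0872
to (-57, 47, 8, 3) cm [-0.94  0.08  0.05] rot [ 0.    -0.     0.053]
to (-48, 47, 8, 0) cm [-1.84 -0.01  0.05] rot [ 0.    -0.     0.106]
```

View pics/e.png

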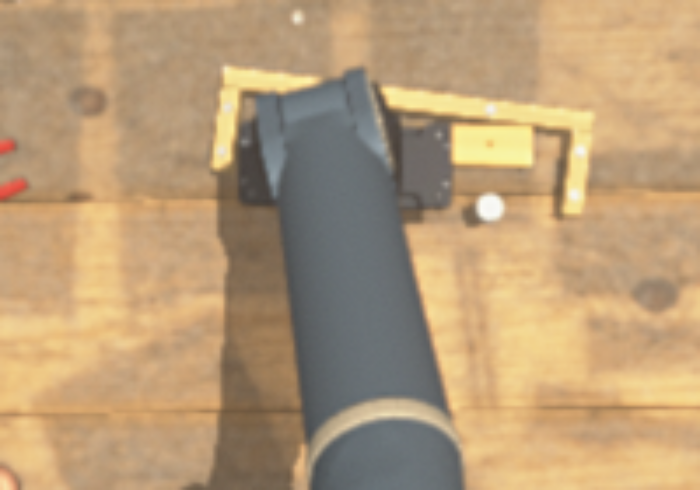

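The batten is inside the bay and nearly parallel, with its right end at crop (532,145). Now I press it gently onto the back board.

Call:
play_rows:
  series:
    - [-0.3,0,0,0,0,0.02,-1]
    - [-0.6,0,0,0,0,0.04,-1]
    - [-0.9,0,0,0,0,0.06,-1]
    - [-1.2,0,0,0,0,0.08,-1]
    - [-1.5,0,0,0,0,0.1,-1]
    - [-1.7,0,0,0,0,0.106,-1]
    - [-1.8,0,0,0,0,0.106,-1]
    - [-1.8,0,0,0,0,0.106,-1]

```text
time: 15.3
tool_pos: [0.6324, 0.0854, 0.0085]
orientation: [-0.22, -3.133, 0.0]
wrist_force: [-2.5, 0.5, 2.3]
width: 0.0871
grip_force: 1.1
```

```bash
python3 -c "
from g import *
me()"
```

```text
t 15.3 tcp bay mm [-49.1  46.9] z 8.5 th 0.0 F [-2.5  0.5  2.3] w 0.0871
```

Call:
play_rows:
  series:
    - [-0.1,0,0,0,0,0,-1]
    - [-0.2,0,0,0,0,0,-1]
    - [-0.2,0,0,0,0,0,-1]

```text
time: 15.6
tool_pos: [0.6325, 0.0854, 0.0085]
orientation: [-0.22, -3.129, 0.0]
wrist_force: [-5.9, 1.1, 4.9]
width: 0.087
grip_force: 3.4
```

Call:
play_rows:
  series:
    - [-0.1,0,0,0,0,0,-1]
    - [-0.2,0,0,0,0,0,-1]
    - [-0.2,0,0,0,0,0,-1]

```text
time: 15.9
tool_pos: [0.6325, 0.0854, 0.0084]
orientation: [-0.22, -3.125, 0.001]
wrist_force: [-11.4, 1.2, 9.6]
width: 0.0871
grip_force: 5.4
```

```bash
python3 -c "
from g import *
me();print(monitor.sense()['wrist_torque'])"
```

```text
t 15.9 tcp bay mm [-48.9  46.9] z 8.4 th 0.0 F [-11.4   1.2   9.6] w 0.0871
[-0.03692473  2.36032749 -0.4717069 ]
```

Call:
play_rows:
  series:
    - [0.4,0,0,0,0,0,-1]
    - [1.2,0,0,0,0,0,-1]
    - [2.5,0,0,0,0,0,-1]
    - [3,0,-3,0,0,0,-1]
    - [4,0,-8,0,0,0,-1]
    - [6,2,-12,0,0,0,-1]
    - [9,5,-14,0,0,0,-1]
    - [10,10,-14,0,0,0,-1]
    - [10,15,-14,0,0,0,-1]
    - [10,20,-14,0,0,0,-1]

```text
time: 16.9
tool_pos: [0.5659, 0.2978, 0.1496]
orientation: [0.219, 3.131, 0.002]
wrist_force: [2.0, -0.1, 0.6]
width: 0.0868
grip_force: 0.0
```

```bash
python3 -c "
from g import *
im,d=get_image('top'); cv2.imwrite('pics/f.png',cv2.resize(im[135:200,180:310],None,fx=6,fy=6,interpolation=cv2.INTER_CUBIC)[:,:,::-1])
me()
P=cloud('top',d); z=P[:,:,2]; b=w2b(P.reshape(-1,3)).reshape(384,512,2)*1e3
# near edge of batten: brightness by column strip, project at z=.026
g=im.sum(2).astype(float)
for y in range(-120,155,15):
    xs=np.arange(-75,-5,1.); w=np.array([np.r_[b2w(x/1e3,y/1e3),.026] for x in xs])
    K,D,R,t=cal('top'); p=cv2.projectPoints(w,cv2.Rodrigues(R)[0],t,K,D)[0][:,0]
    v=cv2.remap(g.astype(np.float32),p[:,0].astype(np.float32),p[:,1].astype(np.float32),1)[:,0]
    print(y,'near edge x',xs[np.argmax(np.convolve(v,np.r_[np.ones(4),-np.ones(4)],'valid'))]+3.5)
"
```

```text
t 16.95 tcp bay mm [-147.4  259.6] z 149.5 th 0.7 F [1.8 8.9 1. ] w 0.0868
-120 near edge x -39.5
-105 near edge x -38.5
-90 near edge x -38.5
-75 near edge x -39.5
-60 near edge x -38.5
-45 near edge x -39.5
-30 near edge x -38.5
-15 near edge x -39.5
0 near edge x -38.5
15 near edge x -39.5
30 near edge x -38.5
45 near edge x -38.5
60 near edge x -38.5
75 near edge x -38.5
90 near edge x -39.5
105 near edge x -38.5
120 near edge x -39.5
135 near edge x -20.5
150 near edge x -25.5
```

View pics/f.png

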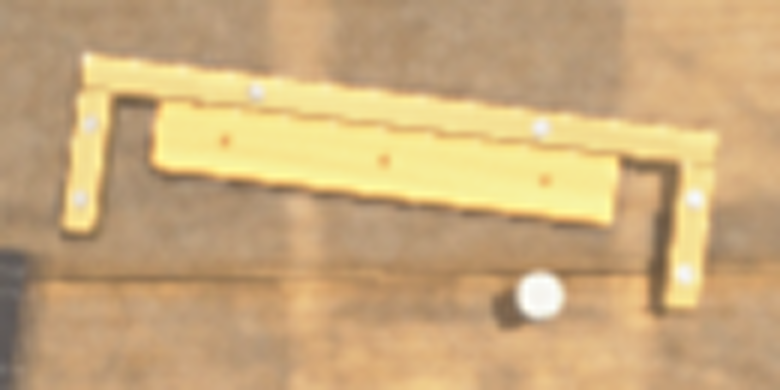

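The batten lies from (155,130) to (615,190), flush along the whole back board and inside both cheeks. It sits behind the dog at (540,295), with its near edge level at −39 ± 0.5 mm. I'll settle the arm and hand in.

Call:
play_rows:
  series:
    - [0,0,-3,0,0,0,-1]
    - [0,0,-3,0,0,0,-1]
    - [0,0,-3,0,0,0,-1]
    - [0,0,-3,0,0,0,-1]

```text
time: 17.35
tool_pos: [0.5652, 0.2949, 0.1779]
orientation: [-0.221, -3.133, 0.001]
wrist_force: [0.3, -0.3, -0.4]
width: 0.0868
grip_force: 0.0
```

```bash
python3 -c "
from g import *
me(); print(robot.finish_job())"
```

```text
t 17.35 tcp bay mm [-145.   244.8] z 177.9 th 0.0 F [ 0.3 -0.3 -0.4] w 0.0868
the job is handed in; nothing more can be done
None
```

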